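# Find and press the hidden lid catch of the foil dispenser

### The job

The foil dispenser has run out and its lid has to be opened for a new roll. Touch a fingertip lightly to the bare left-hand end of the flat metal panel in front of the lid (left as seen from the robot's side of the dispenser), feel along the panel from there for the flush catch button, press the button until the lid springs up, then let go and take the hand away, leaving the lid standing open. Nothing is pinched or lifted: the roll box, cans, bottle, pitcher and spatula stay where they are.

Things in the scene. Friction and masses are not known exactly. Their poses are not given: they have to be found in the camera images.
- dispenser: Counter-top foil dispenser, fixed: steel case 190 mm deep (x), 420 long (y), 125 high, black end caps 30 mm long, 132 high at both ends. Origin under its centre on the table; x to its back, y to its left end as seen from the robot, z up. White lid in its top from x = -24 to 88 mm, level with the panel in front of it, hinged at its back edge, swings up away from the panel. Push on nothing with over 50 N.
- panel_mid (a point): Centre of the flat aluminium panel's upper face, in front of the lid: 70 mm wide along the dispenser's x, 360 mm long along its y, 125 mm above the table. Axes as the dispenser's. Rigid all over except at the catch button, which lies on the panel's centre line at y = 90, 30, -30, -90 or -150 mm from this point; which of these differs from start to start and is not reported.
- panel_left (a point): Middle of the bare left-hand end of the panel, on its upper face, 150 mm along y from panel_mid. The panel's first 60 mm here are always bare and rigid.
- catch (a joint): Travel of the grey catch button, m: 0 = out, 0.005 = fully in; the lid lets go at about 0.003. Button 42 mm (x) by 48 mm (y) in a 45 by 51 mm recess of the panel, its face 2 mm below the panel when out. Pressed straight down; its spring takes 2 N to start and 6 N fully in, plus up to 2 N to draw the latch; springs back out when let go.
- lid (a joint): Lid angle, rad: about 0 (up to 0.02) = latched shut; once the catch lets go its spring swings it up to 1.15 in about a second, where it stays.
- roll_box: Blue carton of a spare foil roll lying on the table, 55 x 330 x 55 mm, loose, origin under its centre, long along its y. To be left alone.
- spray_a: Yellow spray can with red cap, 66 mm across, 197 mm high, loose, origin under its centre. To be left alone.
- spray_b: Another such spray can. To be left alone.
- squeeze: White squeeze bottle, 60 mm across, 195 mm high, loose, origin under its centre. To be left alone.
- pitcher: Clear plastic pitcher, empty, 130 mm across, 170 mm high, handle towards its y, reaching 105 mm out, loose, origin under its centre. To be left alone.
- spatula: Spatula lying flat, 280 mm long along its x, black handle 20 mm thick, loose, origin under its centre. To be left alone.

How it is judged:
On the way, in this order (a step that is already met when the one before it is completed fails the run):
1. a fingertip touches the bare left-hand end of the panel (contact force between the fingers and dispenser above 0.3 N and x of the grasp point in the frame of dispenser between -0.115 and 0 m and y of the grasp point in the frame of dispenser between 0.09 and 0.22 m and z of the grasp point in the frame of dispenser between 0.12 and 0.185 m), for 0.04 s.
2. the catch button is pressed in (value of joint catch above 0.0025 m and contact force between the fingers and anything else above 1 N).
3. the lid springs up (value of joint lid above 0.8 rad), for 0.1 s.
At the end, for the whole second after the job is handed in: the lid stands open (above 1.0 rad of 1.15) and the catch button has been let go and sprung back (less than 1 mm in) (value of joint lid above 1 rad and value of joint catch below 0.001 m); the robot touches nothing.
It fails at once if something is pushed on with more than 50 N (contact force between the fingers and anything else above 50 N).
It fails at once if a bystander is lifted, carried or shoved more than 25 mm (distance of any of roll_box, spray_a, spray_b, squeeze, pitcher, spatula from where it was at the start of the episode above 0.025 m).
It also fails if it takes over 61 s, if anything falls off the work surface, if the arm or the gripper's body presses on something with over 40 N, if the wrist force passes 120 N, or if a joint passes its speed limit or range.

### The arm

A 7-joint arm with a two-finger parallel gripper is mounted at the origin on the work surface. World frame = base frame: x ahead of the robot, y to its left, z up, the work surface at z = 0. Lengths are in m, angles in rad, forces in N, time in s.
With the tool pointing down it reaches from about 0.35 to 0.9 m from the base axis. Payload 7.2 kg.
Tool frame: the origin (TCP) lies at the very end of the fingers, on their centre line; the grasp point (between the pads) lies 19 mm behind it; z points along the fingers, y is the line along which they close (so a half turn about z gives the same grasp; the last joint's range is limited). The gripper opens to 85 mm and grips with 20 to 120 N. Pads are 22 mm wide; open, the fingers measure 114 mm over their backs; the gripper's body (76 mm by 85 mm) begins 54 mm behind the grasp point. The pads swing forward as they close: fully open they stand 13 mm farther back than shut.
Start: joints at [-1.258, 0.411, -0.013, 1.596, 0.006, 1.134, -0.082], TCP at [0.232, 0.58, 0.231] pointing down, gripper open.
Joint ranges: [-2.95, 2.95], [-0.29, 1.99], [-1.47, 1.44], [0.14, 2.54], [-1.03, 4.17], [0.13, 1.85], [-2.86, 2.86]. Speed limits (rad/s): [2.39, 2.39, 3.01, 3.01, 3.14, 3.14, 3.14].

### API

Orientations are given as a unit quaternion [w, x, y, z].
In Python, from plant import r, optics gives the robot as it stands.
- The arm moves only by the tool send_rows, never from a script. Its argument "rows" is a list that holds one entry, the list of rows, each a list of 5 numbers: the shift along the tool's x, y, z in units of 30 mm (1.0 is 30 mm), then the turn about the tool's z in units of pi rad (1.0 is pi rad), then the closure, from 0 (fully open) to 1 (shut). A call has 1 to 20 rows; each row shifts and turns the commanded pose from where the row before left it, along the tool's axes as they then stand; what a row does not reach is not made up. A row lasts 1/8 s, in which the tool goes at most 62.5 mm and 10.7 degrees, less where a joint would pass 70% of its speed; a pose out of reach is approached as far as the arm can. A call with a number of a shift or a turn outside -1 to 1 is refused whole. A call with a gripper value outside its range is refused whole. The fingers move at their own pace and stop on an object; "squeeze" is the grip in N (left out, the last holds). Time passes only in rows, so rows that do not move let the fingers close. It gives the time, the measured TCP pose, the force, the opening and the grip force at its end, in the units of the state.
- r.read_state(): the state, without advancing time (a new reading comes with each control period).
- optics.camera(name): name is "scene" or "top" or "wrist"; returns a dict with "image" (400x640x3 uint8, red, green, blue), "fx", "fy", "cx", "cy" (pixels), "extrinsics" (4x4, takes a point from world to camera coordinates). Camera axes: x right, y up, looking along -z (the intrinsics and any distortion apply to the point x, -y, -z); pixel columns grow to the right and rows downward; lengths in m; the calibration is good to about 2 mm. A picture is of the moment at which its call begins. There is no depth.
- r.sign_off(): hands the job in; it is judged then, once.
The state is a dict: "time": time; "joint_pos": joint angles; "qvel": joint speeds; "effort": joint torques, N m; "tool_pos": TCP position; "eef_rot": TCP orientation; "ft_force": force on the tool from outside, world axes, zero at the start; "ft_torque": the same for the moment, N m; "opening": finger opening in m; "grip_force": force on a finger pad.
Only numpy, scipy, OpenCV 4.12 (cv2) and the standard library are available. Lean on these libraries where they do the work, as an engineer would, in place of code of your own. Each camera call takes 0.05 s, during which the arm holds its last target. There are 200 camera calls.

## Working session

There is one attempt and no reset: what is moved stays moved. The work goes in short steps, Python scripts to look and compute and a tool call to move; the robot and the scene stay as the last step left them, time stands still between calls to the robot, and variables do not carry over. Pictures are saved under pics/ and viewed, at most 10 in all, crops included, and the job is handed in when it is done.

Besides the shell and the picture viewer there is one more tool, called after "Emit:" as a command line: name --argument value ..., lists and objects as JSON in quotes. send_rows: Moves the arm, as the interface text tells. Shifts and turns lie within -1 to 1; 1 stands for 30 mm of shift or pi rad of turn. Its arguments: {"type":"object","properties":{"rows":{"type":"array"},"squeeze":{"type":"number"}},"required":["rows"]}

```bash
mkdir -p pics; cat > h.py <<'E'
import numpy as np, cv2
from plant import r, optics
def snap(n,f):
    c=optics.camera(n); cv2.imwrite(f'pics/{f}.png',c['image'][:,:,::-1]); np.savez(f'pics/{f}.npz',**{k:v for k,v in c.items() if isinstance(v,(int,float,list,np.ndarray))}); return c
def px2w(c,u,v,z):
    E=np.array(c['extrinsics']);R=E[:3,:3];o=-R.T@E[:3,3]
    d=R.T@np.array([(u-c['cx'])/c['fx'],-(v-c['cy'])/c['fy'],-1.])
    return o+d*(z-o[2])/d[2]
E
python3 - <<'E'
from h import *
a=snap('top','t1');b=snap('scene','s1')
print(a.keys());s=r.read_state();print(s)
E
```

```text
dict_keys(['image', 'fx', 'fy', 'cx', 'cy', 'extrinsics'])
{'time': 0.1, 'joint_pos': array([-1.25819992,  0.41186522, -0.0126837 ,  1.59692213,  0.00556813,
        1.13428677, -0.08221542]), 'qvel': array([-0.00083675, -0.00034329, -0.00136705, -0.00146634, -0.0002296 ,
        0.0006961 , -0.00010109]), 'effort': array([ 2.84437177e-03, -6.01825762e+01,  6.84359260e-01, -3.00086331e+01,
        1.39982821e-02,  6.36451136e-03, -2.20659723e-05]), 'tool_pos': array([0.23216981, 0.57982135, 0.23052471]), 'eef_rot': array([-9.53727512e-05,  1.89265019e-01,  9.81925776e-01, -7.16853976e-04]), 'ft_force': array([-0.5659749 , -0.32945587, -0.35287984]), 'ft_torque': array([ 0.01350828, -0.02913995,  0.01739755]), 'grip_force': 0.0, 'opening': 0.08546285898498801}
```

View pics/t1.png

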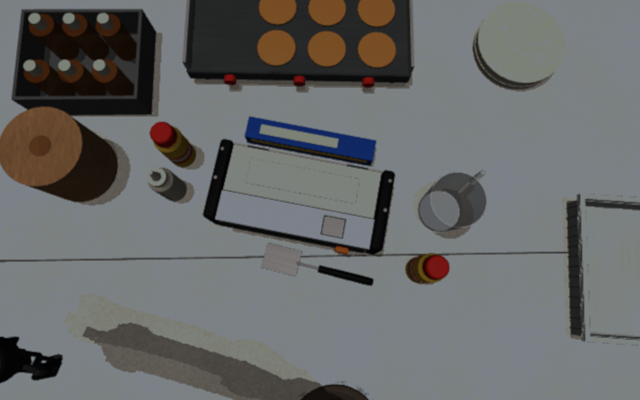

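View pics/s1.png

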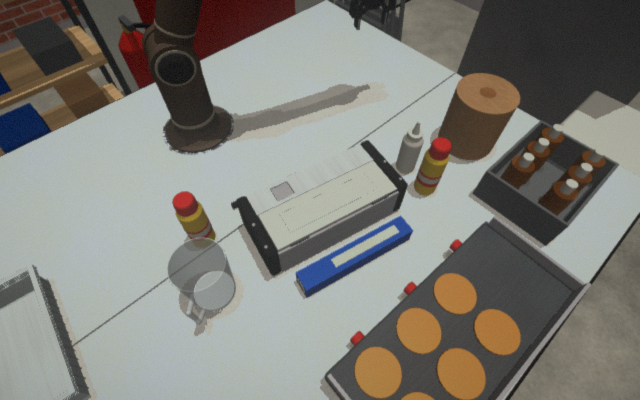

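The top view shows the dispenser at about (300,195), its panel on the robot's side, and a grey square at (333,226). I'll enlarge it to get the corners.

```bash
python3 - <<'E'
import cv2
i=cv2.imread('pics/t1.png')[125:265,190:410]
cv2.imwrite('pics/t1c.png',cv2.resize(i,(792,504),interpolation=cv2.INTER_CUBIC))
E
```

```text
(no output)
```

View pics/t1c.png

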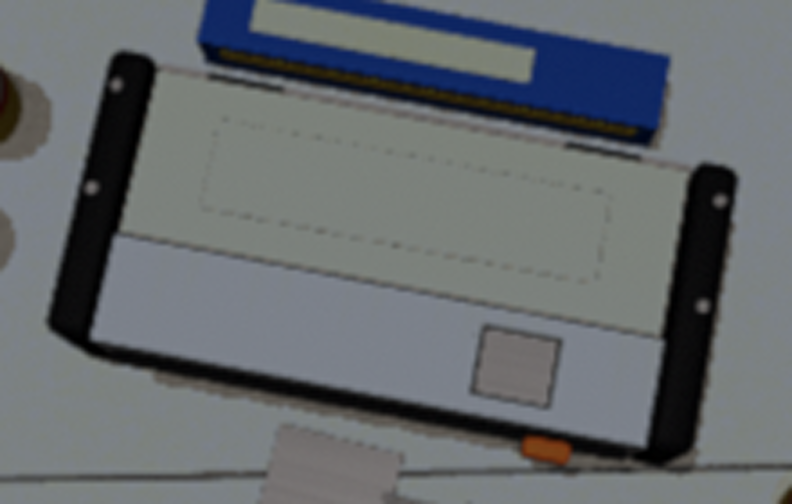

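The crop shows the panel's corners at (118,234), (664,337), (647,447) and (90,343), and the button square centred at (516,366).

```bash
python3 - <<'E'
from h import *
from scipy.spatial.transform import Rotation as Ro
c=dict(np.load('pics/t1.npz'))
P={k:px2w(c,190+(x+.5)/3.6-.5,125+(y+.5)/3.6-.5,.125) for k,(x,y) in dict(bl=(118,234),br=(664,337),fr=(647,447),fl=(90,343),btn=(516,366)).items()}
for k in P: print(k,P[k].round(4))
d=lambda a,b:np.linalg.norm(P[a]-P[b])
print('len',d('bl','br'),d('fl','fr'),'wid',d('bl','fl'),d('br','fr'))
ey=(P['bl']-P['br']+P['fl']-P['fr']);ey[2]=0;ey/=np.linalg.norm(ey);ex=np.array([ey[1],-ey[0],0])
mid=np.mean([P[k] for k in('bl','br','fl','fr')],0)
print('mid',mid,'ex',ex,'yaw deg',np.degrees(np.arctan2(ex[1],ex[0])))
print('left',mid+.15*ey,'btn rel',(P['btn']-mid)@ex,(P['btn']-mid)@ey)
R=Ro.from_quat(r.read_state()['eef_rot'],scalar_first=True).as_matrix();print(R.round(3))
p=r.read_state()['tool_pos'];print('tool shift to left(mm)',R.T@(mid+.15*ey-p)*1000)
# others at base
for n,(u,v,z) in dict(sprA=(163,133,.197),sprB=(436,267,.197),sq=(158,176,.19),pit=(455,195,.17)).items(): print(n,px2w(c,u,v,z).round(3))
E
```

```text
bl [0.5697 0.2545 0.125 ]
br [ 0.4981 -0.0958  0.125 ]
fr [ 0.428  -0.0823  0.125 ]
fl [0.4992 0.2706 0.125 ]
btn [ 4.807e-01 -3.000e-04  1.250e-01]
len 0.3575384043351563 0.3600623820132855 wid 0.07237754392450572 0.07142350121011802
mid [0.49875522 0.08676308 0.125     ] ex [ 0.97999512 -0.19902152  0.        ] yaw deg -11.479746298943498
left [0.52860845 0.23376234 0.125     ] btn rel -0.00033802531493724527 -0.0889125997224689
[[-0.928  0.372 -0.   ]
 [ 0.372  0.928 -0.001]
 [-0.    -0.001 -1.   ]]
tool shift to left(mm) [-403.81832395 -210.93098586  105.86332581]
sprA [0.684 0.375 0.197]
sprB [ 0.382 -0.214  0.197]
sq [0.589 0.383 0.19 ]
pit [ 0.542 -0.274  0.17 ]
```

Panel measures 358–360 × 71–72 mm against the given 360 × 70. The button sits at y = -89 mm, which matches the -90 slot. Next I move above the left end with the fingers shut.

Emit:
send_rows --rows '[[[0,0,0,-0.057,1],[-0.856,-0.69,0,0,1],[-0.856,-0.69,0,0,1],[-0.856,-0.69,0,0,1],[-0.856,-0.69,0,0,1],[-0.856,-0.69,0,0,1],[-0.856,-0.69,0,0,1],[-0.856,-0.69,0,0,1],[-0.856,-0.69,0,0,1],[-0.856,-0.69,0,0,1],[-0.856,-0.69,0,0,1],[-0.856,-0.69,0,0,1],[-0.856,-0.69,0,0,1],[-0.856,-0.69,0,0,1],[-0.856,-0.69,0,0,1],[0,0,0.8,0,1],[0,0,0.8,0,1],[0,0,0.8,0,1],[0,0,0,0,1],[0,0,0,0,1]]]' --squeeze 20

```text
time: 2.6
tool_pos: [0.5268, 0.2244, 0.16]
eef_rot: [0.0, 0.101, 0.995, 0.0]
ft_force: [0.6, 0.1, 0.2]
opening: -0.0
grip_force: 0.0
```

```bash
cat >> h.py <<'E'
from scipy.spatial.transform import Rotation as Ro
ex=np.array([.98,-.199,0]);ey=np.array([.199,.98,0]);mid=np.array([.4988,.0868,.125])
def rel():
    s=r.read_state();d=s['tool_pos']-mid;R=Ro.from_quat(s['eef_rot'],scalar_first=True).as_matrix()
    print('t',s['time'],'panel xyz mm',np.round([d@ex*1e3,d@ey*1e3,d[2]*1e3],1),'F',s['ft_force'].round(2),'open',s['opening'],'toolx.ex',R[:,0]@ex,'toolx.ey',R[:,0]@ey,R[:,2].round(3))
E
python3 - <<'E'
from h import *
rel();snap('wrist','w1')
E
```

```text
t 2.6 panel xyz mm [1.000e-01 1.404e+02 3.500e+01] F [0.64 0.09 0.17] open -2.1266196835343048e-05 toolx.ex -0.9999993212438844 toolx.ey 0.00146066587809026 [ 0.001  0.    -1.   ]
```

View pics/w1.png

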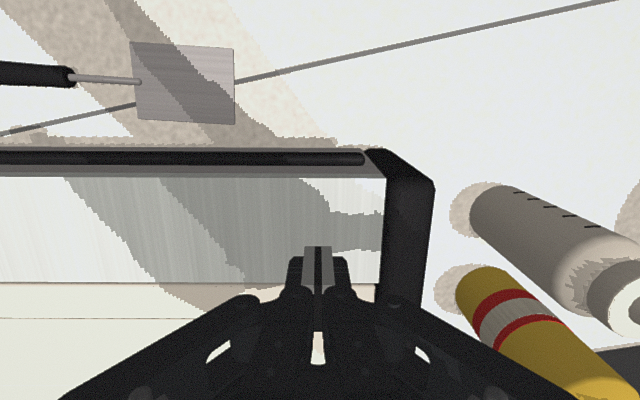

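The wrist view shows the shut fingertips at (318,255), over the bare panel and clear of the left cap at (405,230). I'll descend to just above it, then slowly.

Emit:
send_rows --rows '[[[0,0,0.5,0,1],[0,0,0.3,0,1],[0,0,0.1,0,1],[0,0,0.05,0,1],[0,0,0.05,0,1],[0,0,0,0,1]]]'

```text
time: 3.4
tool_pos: [0.5266, 0.2243, 0.1294]
eef_rot: [0.0, 0.101, 0.995, 0.0]
ft_force: [-0.6, 0.5, 0.7]
opening: 0.0002
grip_force: 0.0
```

Emit:
send_rows --rows '[[[0,0,0.03,0,1],[0,0,0.03,0,1],[0,0,0,0,1]]]'

```text
time: 3.78
tool_pos: [0.5264, 0.2242, 0.1274]
eef_rot: [-0.0, 0.101, 0.995, -0.0]
ft_force: [0.2, -0.3, -0.5]
opening: -0.0005
grip_force: 0.0
```

Emit:
send_rows --rows '[[[0,0,0.03,0,1],[0,0,0.03,0,1],[0,0,0,0,1]]]'

```text
time: 4.15
tool_pos: [0.5264, 0.2242, 0.1256]
eef_rot: [-0.0, 0.101, 0.995, -0.0]
ft_force: [-0.1, -0.2, -0.5]
opening: 0.0001
grip_force: 0.0
```

Emit:
send_rows --rows '[[[0,0,0.03,0,1],[0,0,0,0,1]]]'

```text
time: 4.4
tool_pos: [0.5265, 0.2243, 0.1252]
eef_rot: [0.0, 0.101, 0.995, 0.0]
ft_force: [-0.2, -0.2, 4.0]
opening: 0.0005
grip_force: 2.1
```

Emit:
send_rows --rows '[[[0,0,0.03,0,1],[0,0,0,0,1]]]'

```text
time: 4.65
tool_pos: [0.5266, 0.2243, 0.1251]
eef_rot: [0.0, 0.101, 0.995, 0.0]
ft_force: [-3.8, -2.2, 11.9]
opening: -0.0001
grip_force: 6.0
```

Contact at z = 0.125, the panel's height. I'll ease off and slide lightly along towards the button.

Emit:
send_rows --rows '[[[0,0,-0.025,0,1],[0,-0.4,0,0,1],[0,-0.4,0,0,1],[0,-0.4,0,0,1],[0,-0.4,0,0,1],[0,0,0,0,1]]]'

```text
time: 5.4
tool_pos: [0.517, 0.175, 0.1251]
eef_rot: [0.0, 0.102, 0.995, -0.0]
ft_force: [-1.4, -1.8, 9.2]
opening: -0.0001
grip_force: 4.0
```

Emit:
send_rows --rows '[[[0,-0.4,0,0,1],[0,-0.4,0,0,1],[0,-0.4,0,0,1],[0,-0.4,0,0,1],[0,-0.4,0,0,1],[0,0,0,0,1]]]'

```text
time: 6.15
tool_pos: [0.5049, 0.1163, 0.1251]
eef_rot: [0.0, 0.102, 0.995, -0.0]
ft_force: [-0.7, -1.8, 7.7]
opening: 0.0006
grip_force: 4.0
```

Emit:
send_rows --rows '[[[0,-0.4,0,0,1],[0,-0.4,0,0,1],[0,-0.4,0,0,1],[0,-0.4,0,0,1],[0,-0.4,0,0,1],[0,-0.4,0,0,1],[0,0,0,0,1]]]'

```text
time: 7.02
tool_pos: [0.4903, 0.046, 0.1251]
eef_rot: [0.0, 0.102, 0.995, -0.0]
ft_force: [-0.0, -0.8, 8.5]
opening: -0.0
grip_force: 4.0
```

```bash
python3 - <<'E'
from h import *
rel();snap('wrist','w2')
E
```

```text
t 7.025 panel xyz mm [ -0.2 -41.7   0.1] F [-0.04 -0.78  8.5 ] open -3.000743847919104e-05 toolx.ex -0.9999941717316398 toolx.ey 0.0034697679386348854 [ 0.001 -0.001 -1.   ]
```

View pics/w2.png

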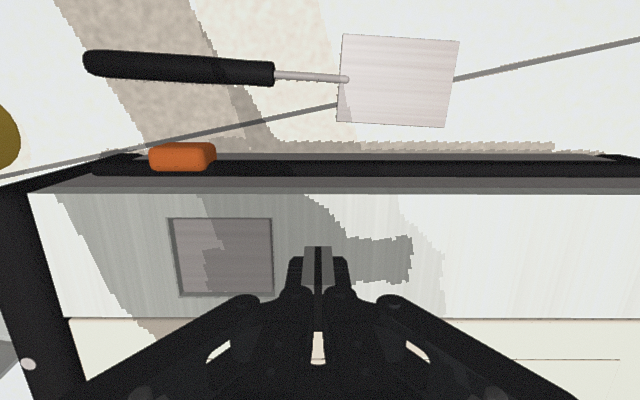

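Rigid along the panel down to y = -42. The button shows at (222,257), just ahead of the fingertip. I'll lift clear, go over it and press.

Emit:
send_rows --rows '[[[0,0,-0.15,0,1],[0,-0.4,0,0,1],[0,-0.4,0,0,1],[0,-0.4,0,0,1],[0,-0.4,0,0,1],[0,0,0,0,1],[0,0,0.08,0,1],[0,0,0.08,0,1],[0,0,0,0,1]]]'

```text
time: 8.2
tool_pos: [0.4807, 0.0013, 0.124]
eef_rot: [-0.0, 0.1, 0.995, -0.0]
ft_force: [-0.2, 0.6, 0.6]
opening: -0.0
grip_force: 0.0
```

Emit:
send_rows --rows '[[[0,0,0.04,0,1],[0,0,0.04,0,1],[0,0,0,0,1]]]'

```text
time: 8.57
tool_pos: [0.4809, 0.0011, 0.1221]
eef_rot: [0.0, 0.101, 0.995, 0.0]
ft_force: [-1.3, 1.2, 3.5]
opening: -0.0002
grip_force: 1.4
```

The tip is in the recess, 3 mm below the panel, and the surface gives under about 3.5 N, so it's the button. I'll press on.

Emit:
send_rows --rows '[[[0,0,0.05,0,1],[0,0,0.05,0,1],[0,0,0.03,0,1],[0,0,0,0,1],[0,0,0,0,1]]]'

```text
time: 9.2
tool_pos: [0.4809, 0.0011, 0.1182]
eef_rot: [0.0, 0.101, 0.995, 0.0]
ft_force: [-1.5, 1.5, 5.0]
opening: 0.0003
grip_force: 2.8
```

```bash
python3 - <<'E'
from h import *
rel();snap('scene','s2')
E
```

```text
t 9.2 panel xyz mm [ -0.5 -87.5  -6.8] F [-1.52  1.51  5.01] open 0.00033836155103432355 toolx.ex -0.9999996656059755 toolx.ey 0.0012766197331537802 [ 0.  0. -1.]
```

View pics/s2.png

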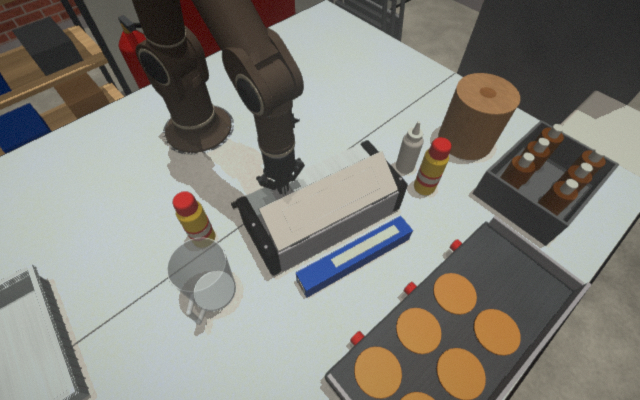

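The lid at (325,195) has let go and is starting to rise. I'll wait while it swings up, then lift and draw back towards the robot.

Emit:
send_rows --rows '[[[0,0,0,0,1],[0,0,0,0,1],[0,0,0,0,1],[0,0,0,0,1],[0,0,0,0,1],[0,0,0,0,1],[0,0,0,0,1],[0,0,0,0,1],[0,0,-0.3,0,1],[0,0,-0.5,0,1],[0.5,0,-0.8,0,1],[0.7,0,-0.8,0,1],[0.7,0,-0.8,0,1],[0.7,0,-0.8,0,1],[0,0,0,0,1],[0,0,0,0,1],[0,0,0,0,1]]]'

```text
time: 11.38
tool_pos: [0.4045, 0.0163, 0.2374]
eef_rot: [-0.001, 0.101, 0.995, -0.0]
ft_force: [-0.5, 0.5, -0.3]
opening: 0.0
grip_force: 0.0
```

```bash
python3 - <<'E'
from h import *
rel();snap('scene','s3')
E
```

```text
t 11.375 panel xyz mm [-78.4 -87.9 112.4] F [-0.54  0.46 -0.26] open 2.1150317402356133e-05 toolx.ex -0.9999985005328699 toolx.ey 0.0017389813342866148 [-0.001 -0.    -1.   ]
```

View pics/s3.png

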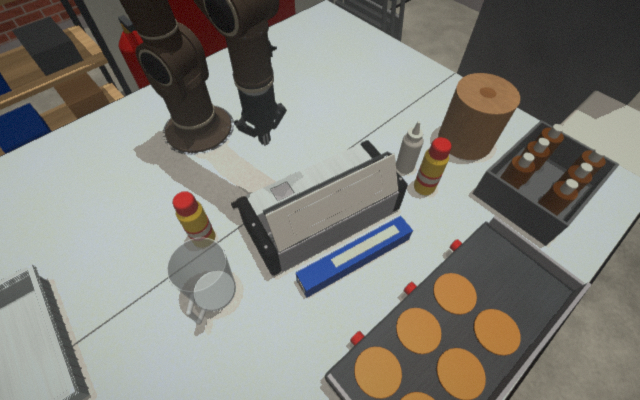

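The lid stands up, its upper edge running from about (270,210) to (397,153). The hand is clear at (265,135) and the bystanders haven't moved. I'll check the angle by projection before handing in.

```bash
python3 - <<'E'
from h import *
c=dict(np.load('pics/s3.npz'));E=c['extrinsics']
o=mid+.059*ex
for a in (.8,1.0,1.15):
  for y in(.18,-.18):
    p=o+(.088-.112*np.cos(a))*ex+y*ey+np.array([0,0,.112*np.sin(a)])
    q=E[:3,:3]@p+E[:3,3];print(a,y,(c['cx']+c['fx']*q[0]/-q[2]).round(1),(c['cy']-c['fy']*q[1]/-q[2]).round(1))
E
```

```text
0.8 0.18 384.6 148.2
0.8 -0.18 258.2 208.3
1.0 0.18 389.6 148.9
1.0 -0.18 260.7 210.7
1.15 0.18 393.7 150.6
1.15 -0.18 263.2 213.7
```

```bash
python3 -c "
from h import *
print(r.sign_off())"
```

```text
the job is handed in; nothing more can be done
None
```

The job is handed in: I touched the panel's bare left end, found the catch button 90 mm right of the panel's centre and pressed it, and the lid sprang up and stands open at about 1.15 rad by camera check, with the hand clear and no bystander visibly moved; the hand-in returned no verdict.

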